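Close and release a carton of circuit boards

TASK

Close the cardboard carton of circuit boards on its sprung platform: fold the two end flaps in first, then fold the cover down over them and press its front edge until the blue catch snaps over it and holds it shut by itself. Then twist the red start switch clockwise to its stop and let it spring back, to call for the carton. Press gently enough not to crush the carton, leave it about where it stands, and do not disturb the other things on the bench.

Things in the scene. Friction and masses are not known exactly. Their poses are not given: they have to be found in the camera images.
- carton: loose open cardboard carton packed with upright green boards, 0.7 to 1 kg, outer size 130 (x) x 180 (y) x 100 (z) mm, walls 4 mm; origin under the centre of its floor, z up. Its -x side is the front (with the blue catch), its +x side the back (cover hinge), its +y end the left end, its -y end the right end. All cardboard flaps are 4 mm thick
- platform: fixed packing platform, base 210 x 260 mm; on it a sprung pan, 180 x 230 mm, with a black rubber top 55 mm above the bench, carries the carton. The pan sinks straight down under load, by up to 30 mm (springs of unknown stiffness), and rises again; flap heights sink with it. Origin under the base's centre
- left_flap (a joint): angle of the left end flap: 0 flat over the opening, 1.57 upright, larger leaning outward (+y of the carton). 86 mm wide (carton x from -61 to +25 mm), 60 mm from hinge line to free edge. Hinge line (flap's underside): along the carton's x at its y = +90 mm, z = 100 mm. Its springy crease lifts it again to about 0.5 rad when let go; only the shut cover holds it flat
- right_flap (a joint): angle of the right end flap, the mirror image of the left one (hinge at y = -90 mm, leaning outward to -y when open)
- cover (a joint): angle of the cover, the large flap hinged along the back wall: 0 flat and shut, 1.57 upright, larger leaning back (+x of the carton). 172 mm wide, 135 mm from hinge line to free edge. Hinge line: along the carton's y at its x = +65 mm, z = 105 mm; flat, its top is at z = 109 mm and its edge 5 mm past the front wall. Until caught it is lifted by the springy end flaps
- catch (a joint): angle of the blue spring catch, a 50 mm wide strip in the middle of the front wall, pivoted 50 mm up: 0 at rest upright, grows as its top is pushed outward (away from the carton). Its sloped nose reaches 4 mm over the shut cover's edge, 1.5 mm above it; its top is 130 mm above the carton's floor. The cover's edge, pressed down firmly, pushes it aside and it snaps back over
- left_flap_edge (a point): middle of the left flap's free edge, on the outer (when flat, upper) face
- right_flap_edge (a point): middle of the right flap's free edge, on the outer (when flat, upper) face
- cover_edge (a point): middle of the cover's free edge, on the outer (when flat, upper) face
- cover_hinge (a point): middle of the cover's hinge line
- catch_nose (a point): middle of the catch's nose
- switch_box: fixed grey control box 110 x 110 x 70 mm with the red start switch in the middle of its top, on either side of the carton; origin under its centre
- start_switch (a joint): angle of the red start switch: 0 at rest, grows clockwise seen from above, stop at 1.2 rad; a spring of up to 0.14 N m returns it
- start_switch_grip (a point): point on the switch's turning axis at the height to grip. The switch is an upright bar, 56 mm long (along its own x, which is the box's x when at rest), 16 mm wide and 30 mm high, on a disc 56 mm across; the bar's top is 7 mm above this point, the disc's top 23 mm below it
- label_printer: white label printer 120 x 110 x 89 mm, fixed, on the other side of the carton; origin under its centre
- tape_roll: bystander: amber tape roll standing flat, 90 mm across, 48 mm high; origin under its centre
- board_tray: bystander: black tray 160 x 120 mm with a pile of green boards, 36 mm high; origin under its centre
- scanner: bystander: grey and black hand scanner, 160 mm long, lying flat; origin under its middle
- cleaner: bystander: white bottle with blue cap, 60 mm across, 150 mm high; origin under its centre
- brush: bystander: brush lying flat, 170 mm long; origin under its middle
- foam_block: bystander: pink antistatic foam block 100 x 70 x 40 mm; origin under its centre
- desiccant: bystander: clear jar with black cap, 60 mm across, 75 mm high; origin under its centre

How it is judged:
By the outcome, as a careful person would: the job done as asked, in the order asked, and still so for the second after the job is handed in, with the robot touching nothing.
It also fails if it takes over 69 s, if anything falls off the work surface, if the arm or the gripper's body presses on something with over 40 N, if the wrist force passes 120 N, or if a joint passes its speed limit or range.

ROBOT

A 6-joint arm with a two-finger parallel gripper is mounted at the origin on the work surface. World frame = base frame: x ahead of the robot, y to its left, z up, the work surface at z = 0. Lengths are in m, angles in degrees, forces in N, time in s.
With the tool pointing down it reaches from about 0.4 to 0.825 m from the base axis. Payload 7 kg.
Tool frame: the origin (TCP) lies on the centre line of the jaws, within the pads' length; the fingertips stand 22 mm ahead of it and the grasp point (between the pads) lies 3 mm ahead of it; z points along the fingers, y is the line along which they close (so a half turn about z gives the same grasp; the last joint's range is limited). The gripper opens to 88 mm and grips with 3 to 60 N. Pads are 19 mm wide; open, the fingers measure 130 mm over their backs; the gripper's body (78 mm by 193 mm) begins 47 mm behind the grasp point.
Start: joints at [16.507, 20.546, 0.682, 0, -70.136, -16.507], TCP at [0.675, -0, 0.249] pointing down, gripper open.
Joint ranges: [-176.03, 176.03], [-82.01, 121.73], [-58.28, 71.71], [-173.87, 95.51], [-174.79, -0.11], [-173.66, 173.66]. Speed limits (degrees/s): [136.94, 136.94, 172.46, 180, 180, 180].

INTERFACE

Orientations are given as a 3x3 rotation matrix whose columns are the frame's x, y, z axes.
In Python, from rig import r gives the robot as it stands.
- The arm moves only by the tool apply_moves, never from a script. Its argument "motion" is a list of rows, each a list of 7 numbers: the turn, a rotation vector about the tool's x, y, z in rad, then the shift along the tool's x, y, z in mm, then the closure, from 0 (fully open) to 1 (shut). In form: [[ax, ay, az, x, y, z, jaw], ...]. A call has 1 to 10 rows; each row is the pose to reach, as a shift and turn from the pose commanded when the call began, along the tool's axes at that moment; what a row does not reach only later rows make up. A row lasts 1/10 s, in which the tool goes at most 50 mm and 8.59 degrees, less where a joint would pass 70% of its speed; a pose out of reach is approached as far as the arm can. A call with a gripper value outside its range is refused whole. The fingers move at their own pace and stop on an object; the grip force is fixed at half the most. Time passes only in rows, so rows that repeat a pose let the fingers close. It gives the time, the measured TCP pose, the force, the opening and the grip force at its end, in the units of the state.
- r.read_state(): the state, without advancing time (a new reading comes with each control period).
- r.get_image(name): name is "scene" or "side" or "wrist"; returns a dict with "img" (480x640x3 uint8, red, green, blue), "fx", "fy", "cx", "cy" (pixels), "R" (3x3) and "t" (3): a world point X has camera coordinates R X + t. Camera axes: x right, y down, z forward; pixel columns grow to the right and rows downward; lengths in m; the calibration is good to about 2 mm. A picture is of the moment at which its call begins. There is no depth.
- r.finish_job(): hands the job in; it is judged then, once.
The state is a dict: "time_s": time; "joint_pos": joint angles; "qvel": joint speeds; "effort": joint torques, N m; "tool_pos": TCP position; "tool_rot": TCP orientation; "contact_force": force on the tool from outside, world axes, zero at the start; "torque": the same for the moment, N m; "grip_width": finger opening in m; "finger_force": force on a finger pad.
Only numpy, scipy, OpenCV 4.12 (cv2) and the standard library are available. Lean on these libraries where they do the work, as an engineer would, in place of code of your own. Each camera call takes 0.05 s, during which the arm holds its last target. There are 200 camera calls.

## Working session

There is one attempt and no reset: what is moved stays moved. The work goes in short steps, Python scripts to look and compute and a tool call to move; the robot and the scene stay as the last step left them, time stands still between calls to the robot, and variables do not carry over. Pictures are saved under pics/ and viewed, at most 10 in all, crops included, and the job is handed in when it is done.

Besides the shell and the picture viewer there is one more tool, called after "Emit:" as a command line: name --pt "numbers of a row" for each row, then --argument value for the rest. apply_moves: Moves the arm, as the interface text tells. Its arguments: {"type":"object","properties":{"motion":{"type":"array"}},"required":["motion"]}

```bash
ls; mkdir -p pics; python3 - <<'E'
from rig import r
import cv2,numpy as np
s=r.read_state();print(s)
for n in("scene","side"):
    d=r.get_image(n);cv2.imwrite(f"pics/{n}0.png",d["img"][:,:,::-1]);np.savez(f"pics/{n}0.npz",**d);print(n,d["fx"],d["fy"],d["cx"],d["cy"],np.round(d["R"],3).tolist(),d["t"],(-d["R"].T@d["t"]))
E
```

```text
pics
{'time_s': 0.0, 'joint_pos': array([ 1.65066087e+01,  2.05875848e+01,  6.36305705e-01, -1.74808634e-02,
       -7.01383932e+01, -1.65062345e+01]), 'qvel': array([-0.05595275,  0.05795209, -0.05278567, -0.03648402, -0.0676741 ,
        0.01739484]), 'effort': array([ 8.69797688e-03, -5.81117606e+01,  2.92119133e+01,  6.95224330e+00,
        3.25532095e-02, -1.34067581e-03]), 'tool_pos': array([ 6.74556893e-01, -4.03806031e-05,  2.47693676e-01]), 'tool_rot': array([[-9.72159859e-05, -9.99998744e-01, -1.58209032e-03],
       [-9.99999981e-01,  9.74843506e-05, -1.69550450e-04],
       [ 1.69704466e-04,  1.58207380e-03, -9.99998734e-01]]), 'contact_force': array([ 0.19108802,  0.4608283 , -0.05092785]), 'torque': array([-0.02106305, -0.03818343,  0.03007735]), 'finger_force': 0.0, 'grip_width': 0.08755879696994266}
scene 493.0335287563513 493.0335287563513 315.3710050976902 235.2099223307331 [[0.04, 0.999, 0.006], [0.849, -0.031, -0.527], [-0.527, 0.027, -0.85]] [-0.03481338 -0.36205003  1.59541197] [ 1.14924257 -0.0190052   1.16469389]
side 602.150678223677 602.150678223677 319.5299224110493 242.77470959092977 [[0.99, -0.143, -0.008], [-0.085, -0.543, -0.835], [0.115, 0.827, -0.55]] [-0.51692715  0.15297649  1.64358509] [ 0.33545163 -1.35047731  1.02745836]
```

View pics/scene0.png

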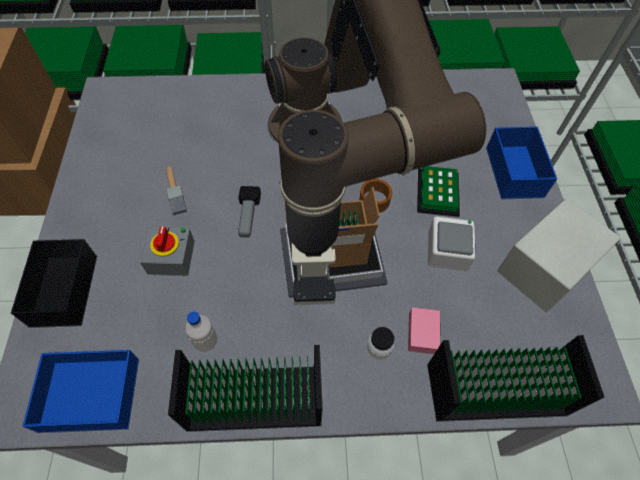

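View pics/side0.png

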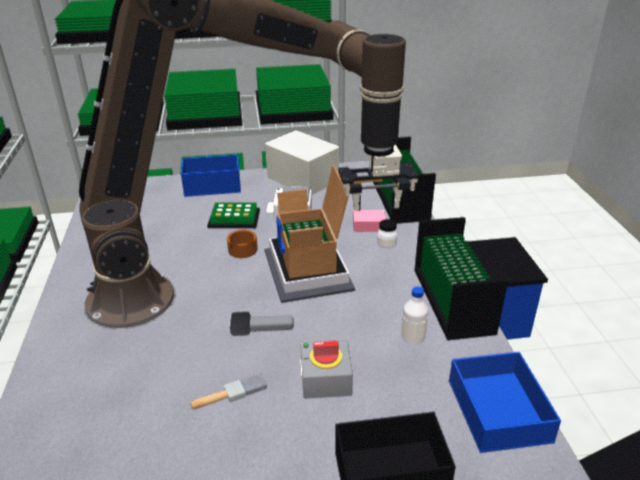

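Emit:
apply_moves --pt "0 0 0 50 0 -20 1" --pt "0 0 0 100 0 -40 1" --pt "0 0 0 150 0 -60 1" --pt "0 0 0 200 0 -80 1" --pt "0 0 0 250 0 -80 1" --pt "0 0 0 270 0 -80 1" --pt "0 0 0 270 0 -80 1"

```text
time_s: 0.8
tool_pos: [0.6741, -0.2745, 0.3275]
tool_rot: [[-0.005, -1.0, -0.002], [-1.0, 0.005, -0.0], [0.0, 0.002, -1.0]]
contact_force: [-0.1, 0.7, 0.5]
grip_width: 0.0371
finger_force: 0.0
```

```bash
python3 - <<'E'
from rig import r
import cv2,numpy as np
for n in("scene","side"):
    d=r.get_image(n);np.savez(f"pics/{n}1.npz",**d)
    im=d["img"][:,:,::-1]
    c=im[160:310,260:420] if n=="scene" else im[150:310,240:400]
    cv2.imwrite(f"pics/{n}1.png",cv2.resize(c,None,fx=3.75,fy=3.75,interpolation=cv2.INTER_CUBIC))
E
```

```text
(no output)
```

View pics/scene1.png

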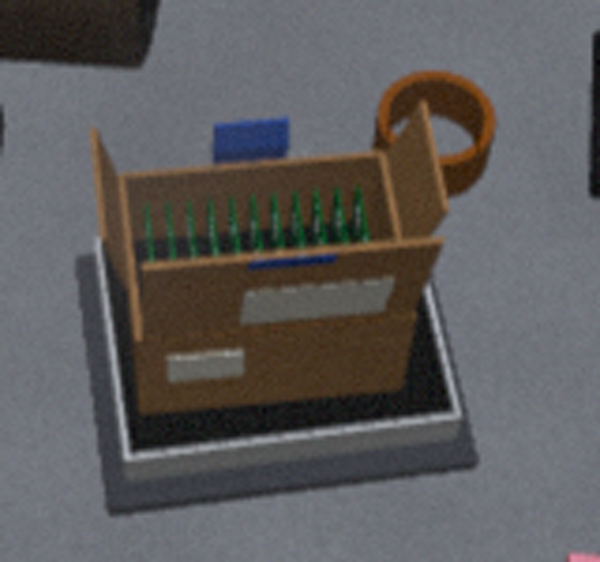

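View pics/side1.png

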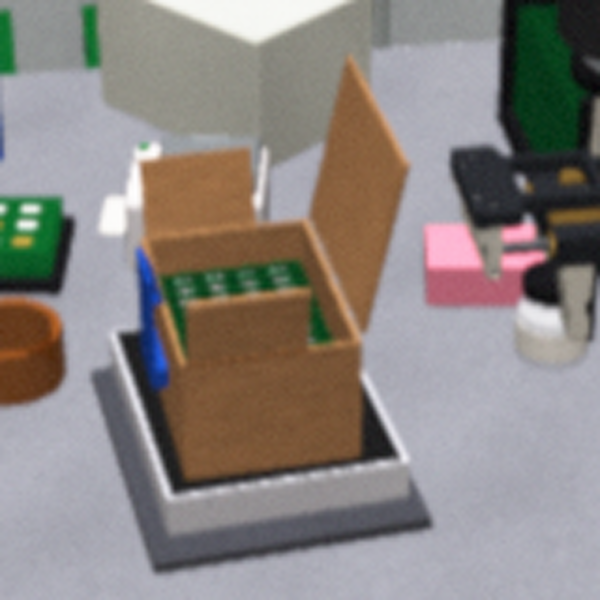

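```bash
cat > h.py <<'E'
import numpy as np,cv2
def load(f): return dict(np.load(f))
def ray(d,u,v):
    p=np.array([(u-d["cx"])/d["fx"],(v-d["cy"])/d["fy"],1]); R=d["R"]; q=R.T@p
    return -R.T@d["t"],q/np.linalg.norm(q)
def plane(d,u,v,z):
    o,q=ray(d,u,v); return o+q*(z-o[2])/q[2]
def tri(a,pa,b,pb):
    oa,qa=ray(a,*pa);ob,qb=ray(b,*pb)
    s=np.linalg.lstsq(np.c_[qa,-qb],ob-oa,rcond=None)[0]
    A=oa+qa*s[0];B=ob+qb*s[1];return (A+B)/2,np.linalg.norm(A-B)
E
python3 - <<'E'
from h import *
a=load("pics/scene1.npz");b=load("pics/side1.npz")
f=lambda p:(260+p[0]/3.75,160+p[1]/3.75)
g=lambda p:(240+p[0]/3.75,150+p[1]/3.75)
P={"cov-":((142,266),(407,165)),"cov+":((441,240),(350,60)),"Lf":((423,100),(140,160)),"Lb":((447,210),(250,150)),"Rf":((95,130),(187,303)),
"rim-":((122,175),(157,307)),"rim+":((385,155),(142,240)),"bot-":((140,412),(360,455))}
for k,(p,q) in P.items():
    X,e=tri(a,f(p),b,g(q));print(k,np.round(X*1000),round(e*1000,1))
for k,p in {"bot-":(140,412),"bot+":(403,388)}.items(): print(k,np.round(1000*plane(a,*f(p),.05)))
for k,p in {"botf-":(182,480),"botb-":(360,455)}.items(): print(k,np.round(1000*plane(b,*g(p),.05)))
# switch
C=[]
for d in(a,b):
    h=cv2.cvtColor(d["img"],cv2.COLOR_RGB2HSV)
    m=(((h[...,0]<6)|(h[...,0]>174))&(h[...,1]>190)&(h[...,2]>90)).astype(np.uint8)
    n,l,s,c=cv2.connectedComponentsWithStats(m);print([(s[i].tolist(),c[i].round(1).tolist()) for i in range(1,n) if s[i,4]>40])
E
```

```text
cov- [595. -28. 289.] 0.4
cov+ [583. 141. 287.] 1.7
Lf [425. 156. 210.] 2.3
Lb [509. 162. 207.] 2.1
Rf [440. -56. 211.] 1.3
rim- [435. -34. 182.] 37.0
rim+ [423. 137. 150.] 0.5
bot- [563. -34.  55.] 0.7
bot- [560. -34.  50.]
bot+ [548. 146.  50.]
botf- [432. -39.  50.]
botb- [564. -28.  50.]
[]
[]
```

Emit:
apply_moves --pt "0 0 0 -29 37 0 1" --pt "0 0 0 -58 74 0 1" --pt "0 0 0 -87 111 0 1" --pt "0 0 0 -116 148 10 1" --pt "0 0 0 -145 185 30 1" --pt "0 0 0 -170 215 60 1" --pt "0 0 0 -175 224 100 1" --pt "0 0 0 -175 224 115 1" --pt "0 0 0 -175 224 115 1"

```text
time_s: 1.8
tool_pos: [0.4491, -0.0939, 0.2118]
tool_rot: [[0.002, -1.0, -0.003], [-1.0, -0.002, -0.0], [0.0, 0.003, -1.0]]
contact_force: [0.5, 0.3, -0.6]
grip_width: 0.0008
finger_force: 0.0
```

Emit:
apply_moves --pt "0 0 0 -20 0 -2 1" --pt "0 0 0 -40 0 -4 1" --pt "0 0 0 -50 0 -4 1" --pt "0 0 0 -60 0 -2 1" --pt "0 0 0 -72 0 3 1" --pt "0 0 0 -80 0 10 1" --pt "0 0 0 -86 0 18 1" --pt "0 0 0 -92 0 25 1" --pt "0 0 0 -95 0 29 1" --pt "0 0 0 -95 0 29 1"

```text
time_s: 2.8
tool_pos: [0.4515, 0.0003, 0.1845]
tool_rot: [[0.0, -1.0, 0.001], [-1.0, -0.0, -0.0], [0.0, -0.001, -1.0]]
contact_force: [-0.1, -2.9, 3.1]
grip_width: 0.0007
finger_force: 1.6
```

```bash
python3 - <<'E'
from rig import r
import cv2,numpy as np
print(r.read_state()["contact_force"])
d=r.get_image("side");np.savez("pics/side2.npz",**d)
c=d["img"][100:320,200:440,::-1]
cv2.imwrite("pics/side2.png",cv2.resize(c,None,fx=2.7,fy=2.7,interpolation=cv2.INTER_CUBIC))
E
```

```text
[-0.11985791 -2.85744891  3.0727704 ]
```

View pics/side2.png

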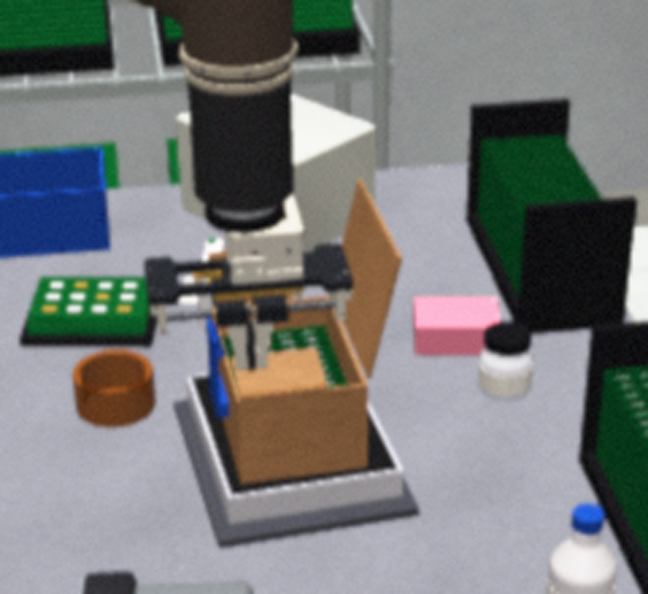

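Emit:
apply_moves --pt "0 0 0 0 0 -45 1" --pt "0 0 0 -20 0 -85 1" --pt "0 0 0 -60 0 -100 1" --pt "0 0 0 -105 0 -100 1" --pt "0 0 0 -150 0 -95 1" --pt "0 0 0 -190 0 -80 1" --pt "0 0 0 -200 0 -45 1" --pt "0 0 0 -200 0 -28 1" --pt "0 0 0 -200 0 -28 1"

```text
time_s: 3.75
tool_pos: [0.4496, 0.2, 0.21]
tool_rot: [[0.0, -1.0, -0.004], [-1.0, -0.0, -0.002], [0.002, 0.004, -1.0]]
contact_force: [0.3, 0.4, -0.9]
grip_width: 0.0004
finger_force: 0.0
```

Emit:
apply_moves --pt "0 0 0 25 0 -4 1" --pt "0 0 0 47 0 -6 1" --pt "0 0 0 57 0 -6 1" --pt "0 0 0 67 0 -4 1" --pt "0 0 0 79 0 1 1" --pt "0 0 0 87 0 8 1" --pt "0 0 0 93 0 16 1" --pt "0 0 0 99 0 23 1" --pt "0 0 0 102 0 27 1" --pt "0 0 0 102 0 27 1"

```text
time_s: 4.75
tool_pos: [0.4509, 0.0975, 0.1849]
tool_rot: [[-0.0, -1.0, -0.001], [-1.0, 0.0, -0.001], [0.001, 0.001, -1.0]]
contact_force: [1.0, 2.0, 2.9]
grip_width: 0.0003
finger_force: 1.7
```

Emit:
apply_moves --pt "0 0 0 0 0 -48 1" --pt "0 0 0 5 0 -96 1" --pt "0 0 0 15 -20 -140 1" --pt "0 0 0 25 -60 -160 1" --pt "0 0 0 35 -105 -160 1" --pt "0 0 0 42 -150 -160 1" --pt "0 0 0 42 -195 -160 1" --pt "0 0 0 42 -205 -125 1" --pt "0 0 0 42 -205 -95 1" --pt "0 0 0 42 -205 -95 1"

```text
time_s: 5.75
tool_pos: [0.653, 0.0549, 0.2739]
tool_rot: [[-0.001, -1.0, -0.012], [-1.0, 0.001, -0.003], [0.003, 0.012, -1.0]]
contact_force: [-1.3, -0.5, -0.3]
grip_width: 0.0004
finger_force: 0.0
```

Emit:
apply_moves --pt "0 0 0 0 35 -6 1" --pt "0 0 0 0 55 -12 1" --pt "0 0 0 0 66 -13 1" --pt "0 0 0 0 78 -14 1" --pt "0 0 0 0 90 -13 1" --pt "0 0 0 0 102 -12 1" --pt "0 0 0 0 114 -9 1" --pt "0 0 0 0 126 -4 1" --pt "0 0 0 0 138 3 1" --pt "0 0 0 0 149 9 1"

```text
time_s: 6.75
tool_pos: [0.5058, 0.0559, 0.2709]
tool_rot: [[0.0, -1.0, -0.001], [-1.0, -0.0, -0.0], [0.0, 0.001, -1.0]]
contact_force: [1.0, -0.4, 0.6]
grip_width: 0.0005
finger_force: 0.2
```

Emit:
apply_moves --pt "0 0 0 0 8 8 1" --pt "0 0 0 0 15 16 1" --pt "0 0 0 0 21 24 1" --pt "0 0 0 0 27 32 1" --pt "0 0 0 0 31 39 1" --pt "0 0 0 0 35 46 1" --pt "0 0 0 0 37 50 1" --pt "0 0 0 0 37 50 1"

```text
time_s: 7.55
tool_pos: [0.4713, 0.0556, 0.2222]
tool_rot: [[0.001, -1.0, 0.003], [-1.0, -0.001, -0.001], [0.001, -0.003, -1.0]]
contact_force: [4.6, -5.3, 3.8]
grip_width: 0.0003
finger_force: 3.2
```

```bash
python3 - <<'E'
from rig import r
import cv2,numpy as np
print(r.read_state()["contact_force"])
d=r.get_image("side");np.savez("pics/side3.npz",**d)
c=d["img"][130:310,230:430,::-1]
cv2.imwrite("pics/side3.png",cv2.resize(c,None,fx=3,fy=3,interpolation=cv2.INTER_CUBIC))
E
```

```text
[ 4.55109559 -5.25456886  3.84529153]
```

View pics/side3.png

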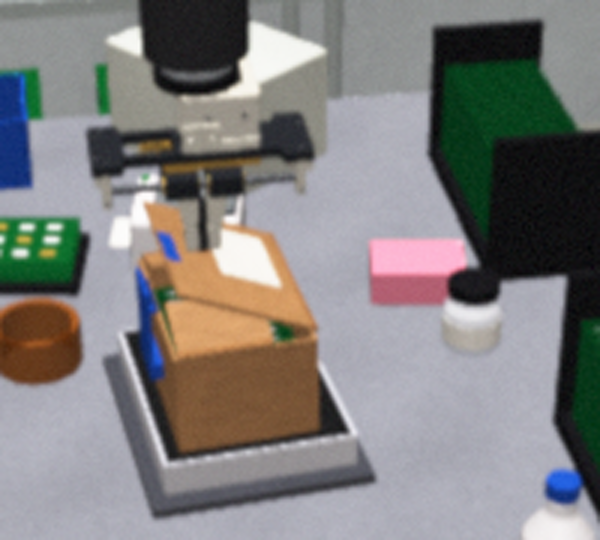

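```bash
python3 - <<'E'
from rig import r
from h import *
b=load("pics/side3.npz")
c=np.array([491,51,52.]);t=np.arctan(.07);X=np.array([np.cos(t),np.sin(t),0]);Y=np.array([-X[1],X[0],0]);Z=np.array([0,0,1.])
def pj(x,y,z):
    P=(c+x*X+y*Y+z*Z)/1000;q=b["R"]@P+b["t"];return np.round([3*(b["fx"]*q[0]/q[2]+b["cx"]-230),3*(b["fy"]*q[1]/q[2]+b["cy"]-130)])
for th in(.35,.45,.55):
    for y in(-86,0,86): print("cov",th,y,pj(65-135*np.cos(th),y,105+135*np.sin(th)))
for y in(-86,86):print("hinge",pj(65,y,105))
for th in(.3,.5,1.,1.3,1.57):print("left",th,[pj(x,90-60*np.cos(th),100+60*np.sin(th)) for x in(-61,25)])
print("rt",[pj(x,-90+60*np.cos(.5),100+60*np.sin(.5)) for x in(-61,25)])
d=r.get_image("scene");np.savez("pics/scene3.npz",**d)
cv2.imwrite("pics/scene3.png",cv2.resize(d["img"][160:310,260:420,::-1],None,fx=3.75,fy=3.75,interpolation=cv2.INTER_CUBIC))
E
```

```text
cov 0.35 -86 [173. 300.]
cov 0.35 0 [157. 251.]
cov 0.35 86 [142. 205.]
cov 0.45 -86 [178. 287.]
cov 0.45 0 [162. 238.]
cov 0.45 86 [147. 193.]
cov 0.55 -86 [185. 275.]
cov 0.55 0 [169. 226.]
cov 0.55 86 [153. 181.]
hinge [316. 328.]
hinge [275. 233.]
left 0.3 [array([153., 264.]), array([245., 254.])]
left 0.5 [array([152., 251.]), array([244., 241.])]
left 1.0 [array([148., 220.]), array([239., 210.])]
left 1.3 [array([145., 205.]), array([235., 195.])]
left 1.57 [array([142., 195.]), array([232., 185.])]
rt [array([166., 293.]), array([260., 282.])]
```

View pics/scene3.png

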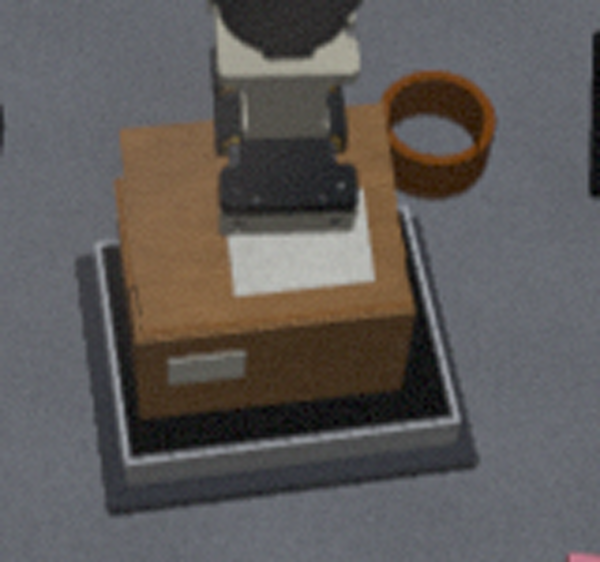

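Emit:
apply_moves --pt "0 0 0 0 3 7 1" --pt "0 0 0 0 6 14 1" --pt "0 0 0 0 8 20 1" --pt "0 0 0 0 9 25 1" --pt "0 0 0 0 10 29 1" --pt "0 0 0 0 10 29 1"

```text
time_s: 8.25
tool_pos: [0.4603, 0.0562, 0.1924]
tool_rot: [[0.0, -1.0, 0.001], [-1.0, -0.0, 0.0], [-0.0, -0.001, -1.0]]
contact_force: [4.0, -0.6, 3.5]
grip_width: 0.0005
finger_force: 2.3
```

Emit:
apply_moves --pt "0 0 0 0 0 3 1" --pt "0 0 0 0 0 6 1" --pt "0 0 0 0 0 9 1" --pt "0 0 0 0 0 12 1" --pt "0 0 0 0 0 12 1"

```text
time_s: 8.75
tool_pos: [0.4601, 0.0562, 0.1811]
tool_rot: [[0.0, -1.0, 0.0], [-1.0, -0.0, 0.0], [-0.0, -0.0, -1.0]]
contact_force: [0.2, 0.2, 11.0]
grip_width: 0.0003
finger_force: 5.5
```

Emit:
apply_moves --pt "0 0 0 0 0 2 1" --pt "0 0 0 0 0 4 1" --pt "0 0 0 0 0 6 1" --pt "0 0 0 0 0 6 1"

```text
time_s: 9.15
tool_pos: [0.4595, 0.056, 0.1747]
tool_rot: [[-0.0, -1.0, -0.001], [-1.0, 0.0, 0.0], [-0.0, 0.001, -1.0]]
contact_force: [-0.1, 1.0, 5.9]
grip_width: 0.0006
finger_force: 2.4
```

Emit:
apply_moves --pt "0 0 0 0 0 2 1" --pt "0 0 0 0 0 4 1" --pt "0 0 0 0 0 4 1"

```text
time_s: 9.45
tool_pos: [0.4594, 0.0561, 0.171]
tool_rot: [[0.0, -1.0, -0.001], [-1.0, -0.0, 0.0], [-0.0, 0.001, -1.0]]
contact_force: [-2.2, -0.1, 11.2]
grip_width: 0.0003
finger_force: 6.0
```

Emit:
apply_moves --pt "0 0 0 0 0 2 1" --pt "0 0 0 0 0 4 1" --pt "0 0 0 0 0 4 1"

```text
time_s: 9.75
tool_pos: [0.4594, 0.056, 0.1672]
tool_rot: [[0.0, -1.0, -0.001], [-1.0, -0.0, 0.0], [-0.0, 0.001, -1.0]]
contact_force: [-3.6, 1.4, 15.0]
grip_width: 0.0004
finger_force: 7.5
```

Emit:
apply_moves --pt "0 0 0 0 0 -20 1" --pt "0 0 0 0 0 -60 1" --pt "0 0 0 0 -10 -100 1" --pt "0 0 0 0 -20 -130 1" --pt "0 0 0 0 -20 -130 1"

```text
time_s: 10.25
tool_pos: [0.4813, 0.0565, 0.2997]
tool_rot: [[0.0, -1.0, 0.003], [-1.0, -0.0, 0.002], [-0.002, -0.003, -1.0]]
contact_force: [-0.5, 0.7, -1.3]
grip_width: 0.0004
finger_force: 0.0
```

```bash
python3 - <<'E'
from rig import r
import cv2,numpy as np
d=r.get_image("side");np.savez("pics/side4.npz",**d)
c=d["img"][190:310,250:370,::-1]
cv2.imwrite("pics/side4.png",cv2.resize(c,None,fx=5,fy=5,interpolation=cv2.INTER_CUBIC))
E
```

```text
(no output)
```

View pics/side4.png

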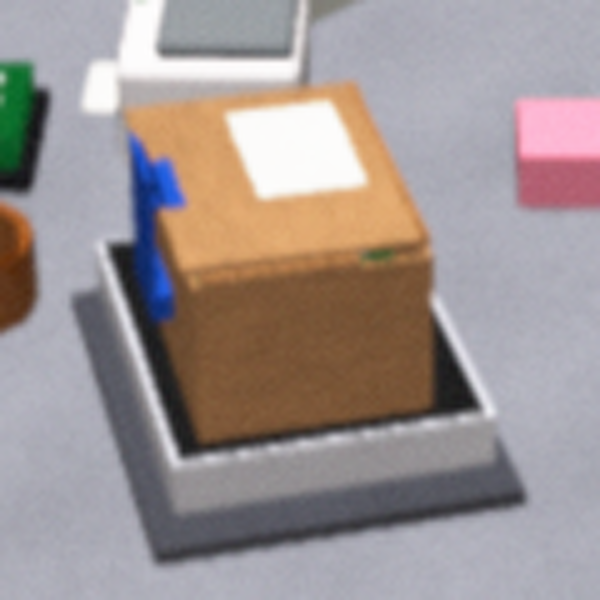

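```bash
python3 - <<'E'
from h import *
from rig import r
a=load("pics/scene1.npz");b=load("pics/side4.npz")
C=[]
for d,(x0,x1,y0,y1) in((a,(130,200,215,275)),(b,(295,360,330,385))):
    h=cv2.cvtColor(d["img"],cv2.COLOR_RGB2HSV)
    R=((h[...,0]<8)|(h[...,0]>170))&(h[...,1]>120)&(h[...,2]>70); Y=(h[...,0]>18)&(h[...,0]<35)&(h[...,1]>120)
    for m in(R,Y):
        k=np.zeros(m.shape,np.uint8);k[y0:y1,x0:x1]=m[y0:y1,x0:x1];v,u=np.nonzero(k);print(len(u),u.min(),u.max(),v.min(),v.max(),cv2.minAreaRect(np.c_[u,v].astype(np.float32)));C.append((u.mean(),v.mean()))
print(C);print("red",tri(a,C[0],b,C[2]),"yel",tri(a,C[1],b,C[3]))
d=r.get_image("wrist");print(d["img"].shape,(-d["R"].T@d["t"]).round(3),d["R"].round(2).tolist(),d["fx"],r.read_state()["tool_pos"])
E
```

```text
Traceback (most recent call last):
ValueError: zero-size array to reduction operation minimum which has no identity
```

```bash
python3 - <<'E'
from h import *
from rig import r
a=load("pics/scene3.npz");b=load("pics/side4.npz")
C=[]
for d,(x0,x1,y0,y1) in((a,(130,200,215,275)),(b,(295,360,330,385))):
    h=cv2.cvtColor(d["img"],cv2.COLOR_RGB2HSV)
    R=((h[...,0]<8)|(h[...,0]>170))&(h[...,1]>120)&(h[...,2]>70); Y=(h[...,0]>18)&(h[...,0]<35)&(h[...,1]>120)
    for m in(R,Y):
        k=np.zeros(m.shape,np.uint8);k[y0:y1,x0:x1]=m[y0:y1,x0:x1];v,u=np.nonzero(k);print(len(u),u.min(),u.max(),v.min(),v.max(),cv2.minAreaRect(np.c_[u,v].astype(np.float32)));C.append((u.mean(),v.mean()))
print(C);print("red",tri(a,C[0],b,C[2]),"yel",tri(a,C[1],b,C[3]))
d=r.get_image("wrist");print(d["img"].shape,(-d["R"].T@d["t"]).round(3),d["R"].round(2).tolist(),d["fx"],r.read_state()["tool_pos"])
E
```

```text
278 154 173 227 250 ((163.5, 238.5), (23.0, 19.0), 90.0)
209 150 178 231 255 ((164.2594757080078, 243.84324645996094), (22.350528717041016, 28.526330947875977), 72.89727020263672)
449 314 337 341 362 ((325.5, 351.5), (21.0, 23.0), 90.0)
181 310 341 350 367 ((325.60546875, 358.84796142578125), (16.692258834838867, 31.126808166503906), 87.87889862060547)
[(np.float64(163.33093525179856), np.float64(240.53237410071944)), (np.float64(165.2200956937799), np.float64(246.23444976076556)), (np.float64(326.11358574610244), np.float64(351.4610244988864)), (np.float64(325.76243093922653), np.float64(361.28729281767954))]
red (array([ 0.4834268 , -0.37343751,  0.0871177 ]), np.float64(0.001104183956343937)) yel (array([ 0.48280629, -0.37555508,  0.05871107]), np.float64(0.0001493634988163152))
(480, 640, 3) [ 0.48  -0.013  0.433] [[-1.0, 0.0, 0.0], [0.0, 0.97, 0.26], [-0.0, 0.26, -0.97]] 417.23843204640383 [0.47887048 0.05599835 0.29570075]
```

Emit:
apply_moves --pt "0 0 0 45 0 0 0" --pt "0 0 -0.1 90 0 0 0" --pt "0 0 -0.2 135 0 0 0" --pt "0 0 -0.3 180 0 0 0" --pt "0 0 -0.3 225 0 0 0" --pt "0 0 -0.3 270 0 0 0" --pt "0 0 -0.2 315 0 0 0" --pt "0 0 -0.1 345 0 0 0" --pt "0 0 0 366 0 0 0" --pt "0 0 0 366 0 0 0"

```text
time_s: 11.35
tool_pos: [0.4783, -0.3113, 0.2936]
tool_rot: [[-0.006, -1.0, -0.005], [-1.0, 0.006, 0.002], [-0.002, 0.005, -1.0]]
contact_force: [-0.6, 0.2, -0.5]
grip_width: 0.0745
finger_force: 0.0
```

```bash
python3 - <<'E'
from h import *
from rig import r
s=r.read_state();print(s["joint_pos"].round(1),s["tool_pos"])
d=r.get_image("wrist");np.savez("pics/wrist1.npz",**d);cv2.imwrite("pics/wrist1.png",d["img"][:,:,::-1])
h=cv2.cvtColor(d["img"],cv2.COLOR_RGB2HSV)
R=(((h[...,0]<8)|(h[...,0]>170))&(h[...,1]>150)&(h[...,2]>70)).astype(np.uint8)
v,u=np.nonzero(R);print(len(u),u.min(),u.max(),v.min(),v.max())
E
```

```text
[-13.5   9.4  -8.5  -0.1 -72.4  13.1] [ 0.47828045 -0.31133279  0.29360933]
3668 268 342 98 167
```

View pics/wrist1.png

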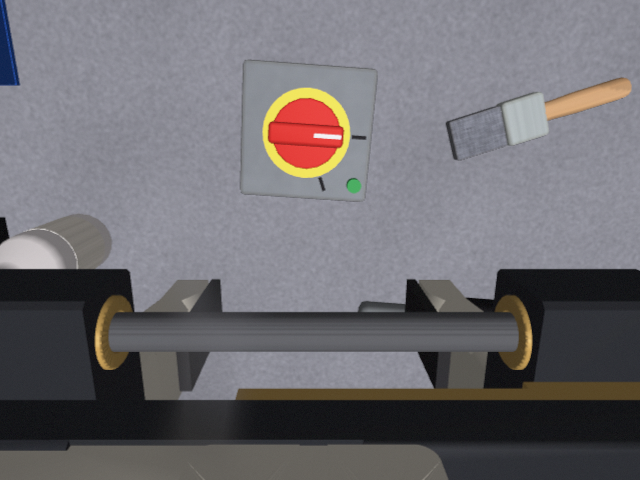

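```bash
python3 - <<'E'
from h import *
d=load("pics/wrist1.npz")
for n,z,P in(("box",.07,[(244,60),(377,70),(364,201),(241,193)]),("tick",.07,[(353,137),(365,138)]),("bar",.105,[(268,134.5),(343,136.5)])):
    Q=np.array([plane(d,u,v,z)[:2]*1000 for u,v in P]);print(n,Q.round(1).tolist(),Q.mean(0).round(1)); 
    for i in range(len(Q)-1):
        e=Q[i+1]-Q[i];print(np.degrees(np.arctan2(e[1],e[0])).round(1),np.linalg.norm(e).round(1))
h=cv2.cvtColor(d["img"],cv2.COLOR_RGB2HSV)
Y=((h[...,0]>22)&(h[...,0]<35)&(h[...,1]>150)).astype(np.uint8);Y[220:]=0
c=max(cv2.findContours(Y,cv2.RETR_EXTERNAL,cv2.CHAIN_APPROX_NONE)[0],key=len);e=cv2.fitEllipse(c);print(e,(1000*plane(d,*e[0],.073)).round(1))
E
```

```text
box [[532.0, -431.0], [425.3, -423.0], [433.0, -316.2], [539.8, -324.0]] [ 482.5 -373.6]
175.7 107.0
85.9 107.0
-4.2 107.1
tick [[443.7, -370.6], [433.6, -369.7]] [ 438.6 -370.1]
175.0 10.1
bar [[511.3, -373.8], [454.7, -371.9]] [ 483.  -372.8]
178.2 56.7
((305.7537841796875, 132.20956420898438), (84.73832702636719, 87.55496215820312), 175.03309631347656) [ 483.2 -374.8   73. ]
```

Emit:
apply_moves --pt "0 0 -0.149 10 -1 0 0" --pt "0 0 -0.298 20 -2 5 0" --pt "0 0 -0.447 30 -3 20 0" --pt "0 0 -0.596 40 -4 40 0" --pt "0 0 -0.745 50 -4 60 0" --pt "0 0 -0.894 60 -4 80 0" --pt "0 0 -1.043 62 -4 100 0" --pt "0 0 -1.192 62 -4 120 0" --pt "0 0 -1.341 62 -4 130 0" --pt "0 0 -1.49 62 -4 140 0"

```text
time_s: 12.4
tool_pos: [0.483, -0.3702, 0.1547]
tool_rot: [[0.997, -0.072, -0.003], [-0.072, -0.997, 0.002], [-0.003, -0.002, -1.0]]
contact_force: [0.6, 0.7, -1.1]
grip_width: 0.088
finger_force: 0.0
```

Emit:
apply_moves --pt "0 0 -0.008 0 0 0 0" --pt "0 0 -0.008 0 0 0 0"

```text
time_s: 12.6
tool_pos: [0.4837, -0.371, 0.1562]
tool_rot: [[0.997, -0.075, -0.001], [-0.075, -0.997, 0.001], [-0.001, -0.001, -1.0]]
contact_force: [-0.9, 0.6, 0.4]
grip_width: 0.0877
finger_force: 0.0
```

Emit:
apply_moves --pt "0 0 0 -1 2.7 20 0" --pt "0 0 0 -1 2.7 40 0" --pt "0 0 0 -1 2.7 48 0" --pt "0 0 0 -1 2.7 51 0" --pt "0 0 0 -1 2.7 51 0"

```text
time_s: 13.1
tool_pos: [0.483, -0.3746, 0.1059]
tool_rot: [[0.997, -0.073, 0.0], [-0.073, -0.997, -0.0], [0.0, 0.0, -1.0]]
contact_force: [0.0, 0.1, -0.9]
grip_width: 0.0876
finger_force: 0.0
```

Emit:
apply_moves --pt "0 0 0 0 0 0 1" --pt "0 0 0 0 0 0 1" --pt "0 0 0 0 0 0 1" --pt "0 0 0 0 0 0 1" --pt "0 0 0 0 0 0 1" --pt "0 0 0 0 0 0 1" --pt "0 0 0 0 0 0 1" --pt "0 0 0 0 0 0 1" --pt "0 0 0 0 0 0 1" --pt "0 0 0 0 0 0 1"

```text
time_s: 14.1
tool_pos: [0.4834, -0.3744, 0.1063]
tool_rot: [[0.997, -0.073, 0.001], [-0.073, -0.997, 0.0], [0.001, -0.0, -1.0]]
contact_force: [0.7, 2.2, 5.2]
grip_width: 0.016
finger_force: 31.3
```

Gripped the 16 mm bar. Twist clockwise to just past the 1.2 rad stop.

Emit:
apply_moves --pt "0 0 0.13 0 0 0 1" --pt "0 0 0.26 0 0 0 1" --pt "0 0 0.39 0 0 0 1" --pt "0 0 0.52 0 0 0 1" --pt "0 0 0.65 0 0 0 1" --pt "0 0 0.78 0 0 0 1" --pt "0 0 0.91 0 0 0 1" --pt "0 0 1.03 0 0 0 1" --pt "0 0 1.12 0 0 0 1" --pt "0 0 1.18 0 0 0 1"

```text
time_s: 15.1
tool_pos: [0.4829, -0.375, 0.1063]
tool_rot: [[0.31, -0.951, 0.0], [-0.951, -0.31, -0.001], [0.001, -0.0, -1.0]]
contact_force: [-2.5, 0.4, 7.1]
grip_width: 0.0158
finger_force: 31.6
```

```bash
python3 -c "
from rig import r
s=r.read_state();print(s['torque'],s['contact_force'],s['tool_rot'].round(3).tolist())"
```

```text
[0.11223082 0.58113668 0.1558568 ] [-2.45120987  0.38577643  7.11918557] [[0.31, -0.951, 0.0], [-0.951, -0.31, -0.001], [0.001, -0.0, -1.0]]
```

Emit:
apply_moves --pt "0 0 0.02 0 0 0 1" --pt "0 0 0.04 0 0 0 1" --pt "0 0 0.06 0 0 0 1" --pt "0 0 0.06 0 0 0 1"

```text
time_s: 15.5
tool_pos: [0.4829, -0.375, 0.1063]
tool_rot: [[0.256, -0.967, 0.0], [-0.967, -0.256, -0.001], [0.001, 0.0, -1.0]]
contact_force: [-1.2, -0.0, 6.1]
grip_width: 0.0159
finger_force: 32.6
```

```bash
python3 -c "
from rig import r
s=r.read_state();print(s['torque'],s['contact_force'],s['tool_rot'].round(3).tolist())"
```

```text
[0.10213284 0.57555777 0.82043789] [-1.1570831  -0.04206766  6.07239262] [[0.256, -0.967, 0.0], [-0.967, -0.256, -0.001], [0.001, 0.0, -1.0]]
```

Emit:
apply_moves --pt "0 0 -0.14 0 0 0 1" --pt "0 0 -0.28 0 0 0 1" --pt "0 0 -0.42 0 0 0 1" --pt "0 0 -0.56 0 0 0 1" --pt "0 0 -0.7 0 0 0 1" --pt "0 0 -0.84 0 0 0 1" --pt "0 0 -0.98 0 0 0 1" --pt "0 0 -1.1 0 0 0 1" --pt "0 0 -1.16 0 0 0 0" --pt "0 0 -1.16 0 0 0 0"

```text
time_s: 16.5
tool_pos: [0.4833, -0.3751, 0.1063]
tool_rot: [[0.989, -0.15, 0.001], [-0.15, -0.989, -0.001], [0.001, 0.001, -1.0]]
contact_force: [0.1, -1.2, 4.7]
grip_width: 0.0267
finger_force: 2.7
```

Emit:
apply_moves --pt "0 0 0 0 0 0 0" --pt "0 0 0 0 0 0 0" --pt "0 0 0 0 0 0 0" --pt "0 0 0 0 0 -20 0" --pt "0 0 0 0 0 -60 0" --pt "0 0 0 0 0 -100 0" --pt "0 0 0 0 0 -140 0" --pt "0 0 0 0 0 -160 0" --pt "0 0 0 0 0 -160 0"

```text
time_s: 17.4
tool_pos: [0.4839, -0.3754, 0.2692]
tool_rot: [[0.988, -0.152, 0.005], [-0.152, -0.988, -0.003], [0.006, 0.002, -1.0]]
contact_force: [-0.5, -0.5, -0.9]
grip_width: 0.0874
finger_force: 0.0
```

```bash
python3 - <<'E'
from rig import r
import cv2,numpy as np
d=r.get_image("side");np.savez("pics/side5.npz",**d)
c=d["img"][180:400,230:390,::-1]
e=r.get_image("scene")["img"][200:280,120:420,::-1]
c=cv2.resize(c,None,fx=2.5,fy=2.5,interpolation=cv2.INTER_CUBIC);e=cv2.resize(e,None,fx=1.3,fy=1.3)
o=np.zeros((560,800,3),np.uint8);o[:550,:400]=c;o[:104,405:795]=e
cv2.imwrite("pics/side5.png",o)
E
```

```text
(no output)
```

View pics/side5.png

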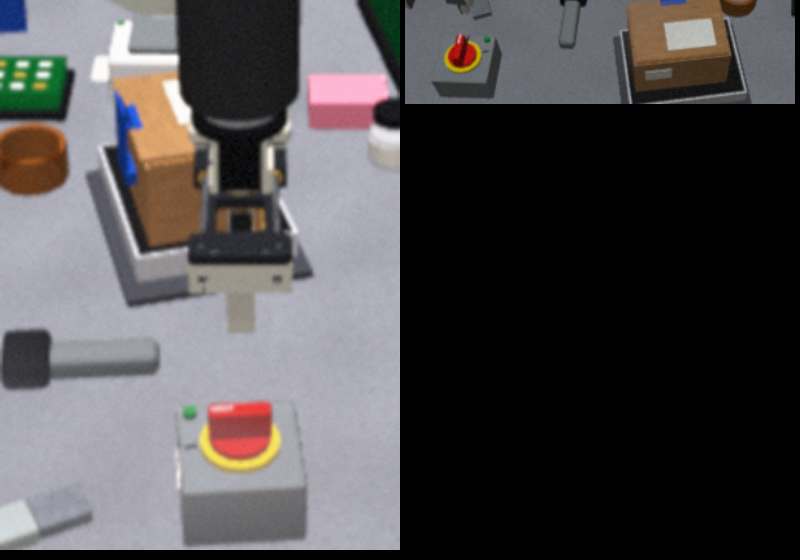

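The carton is shut with the catch over the cover's edge. The switch bar is back at rest and the arm is clear.

```bash
python3 -c "
from rig import r
print(r.finish_job())"
```

```text
the job is handed in; nothing more can be done
None
```

I folded in both end flaps, pressed the cover shut under the blue catch, and twisted the red switch to its stop and let it spring back. I then handed the job in at about 17.5 s; no verdict came back, but the last pictures show the carton latched and the switch at rest.

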